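# Measure a newton meter's extension: rule flush, pull to 50 mm and hold

## Task

Set up the extension reading on the bench newton meter: lay the safety rule flat on the tray with its graduated edge flush along the base plate, on the side where the red pointer hangs, and its zero end level with the pointer at rest, then let go of the rule. After that take the orange pull grip, draw the slide out until the pointer stands at the red 50 mm line of the rule, and finish while still holding it there against the spring. Do not disturb the bottles and the pot.

Things in the scene. Friction and masses are not known exactly. Their poses are not given: they have to be found in the camera images.
- balance: Bench newton meter, fastened to the white tray (it never moves). Dark grey metal base plate 320 x 68 mm, 6 mm thick, lying on the tray floor, which is 4 mm above the table; origin = centre of the plate's underside, +x = pull direction, z up. On the plate's middle line a blue spring housing, 32 mm wide, 210 mm long (x -160 to +50 mm), top 46 mm above the tray floor. The rule belongs along the plate's -y edge (y = -34 mm). At rest the pointer stands at x = -125 mm.
- slide: The sliding part: an orange pull grip, 30 mm along x, 20 mm wide (y), 32 mm high, on a thin steel rod out of the housing's +x end, and the red pointer that moves with it. Origin = centre of the grip, 28 mm above the tray floor; axes as balance. At rest at x = +90 mm of the balance, 25 mm of rod showing between housing and grip. It slides 95 mm along +x; a spring pulls it home with 1 N at rest plus 1 N per 10 mm (about 6 N at 50 mm).
- pointer (a point): Tip of the red pointer, a 3 mm wide arm that comes out of the slot in the housing's top, crosses over (top 50 mm above the tray floor) and hangs down just over the plate's -y edge (y = -34 mm), ending 13 mm above the tray floor; the rule, only 4 mm thick, lies lower than it. Moves with the slide; axes as balance.
- rule: Loose aluminium safety rule, 300 x 62 mm, 4 mm thick, 120 g, lying flat on the tray; origin = centre of its underside. +x runs from the zero end (x = -150 mm) to the end with the black hanging hole (x = +150 mm); the graduated edge is the +y edge (y = +31 mm). A green raised finger grip, 12 mm wide, runs along it at y = -9 mm (x -140 to +120 mm), its top 22 mm above the rule's underside: take it by this. Laid rightly, the rule's axes are parallel to those of the balance.
- rule_grip (a point): Middle of the green finger grip: x = 0, y = -9 mm, 15 mm above the rule's underside.
- rule_zero (a point): Zero corner of the rule: zero end, graduated edge, upper face. Axes as rule.
- rule_50 (a point): The 50 mm line (red, longer than the black lines, which come every 10 mm) where it meets the graduated edge, upper face: 50 mm from the zero end.
- wash_bottle: Bystander: whitish wash bottle with bent spout, 66 mm diameter, 205 mm high; origin at its foot.
- pot: Bystander: pot with white lid, 72 mm diameter, 60 mm high; origin at its foot.
- reagent: Bystander: small amber bottle with blue cap, 38 mm diameter, 62 mm high; origin at its foot.
- foam_rack: White foam cup rack, fixed to the tray, 130 x 220 mm, 50 mm high (cups and spatulas up to 165 mm); origin = centre of its underside.

How it is judged:
On the way:
1. rule lies flush along the plate with its zero at the resting pointer, let go, the slide still home (y of rule_zero in the frame of balance between -0.037 and -0.031 m and y of rule_50 in the frame of balance between -0.037 and -0.031 m and angle between the x axis of rule and the x axis of balance, either way round below 0.025 rad and x of rule_zero in the frame of balance between -0.129 and -0.121 m and z of rule in the frame of balance between -0.003 and 0.003 m and angle between rule's own z axis and vertical below 0.03 rad and contact force between the fingers and rule below 0.1 N and linear speed of rule below 0.01 m/s and x of pointer in the frame of balance between -0.128 and -0.122 m), for 0.3 s.
At the end, for the whole second after the job is handed in: The rule lies flat and untouched on the tray, graduated edge within 3 mm of the plate's -y edge and parallel to within 0.025 rad, zero end within 4 mm of the pointer's rest position; the pointer is within 4 mm of the rule's 50 mm line, still, held by the fingers on the slide and not by the rule (y of rule_zero in the frame of balance between -0.037 and -0.031 m and y of rule_50 in the frame of balance between -0.037 and -0.031 m and angle between the x axis of rule and the x axis of balance, either way round below 0.025 rad and x of rule_zero in the frame of balance between -0.129 and -0.121 m and z of rule in the frame of balance between -0.003 and 0.003 m and angle between rule's own z axis and vertical below 0.03 rad and contact force between the fingers and rule below 0.1 N and linear speed of each of rule, slide below 0.01 m/s and x of pointer in the frame of rule between -0.104 and -0.096 m and contact force between the fingers and slide above 1 N and contact force between rule and slide below 0.1 N); the arm keeps its last pose, push and grip.
It fails at once if wash_bottle pushed more than 15 mm or tipped (distance of wash_bottle from where it was at the start of the episode above 0.015 m or angle between wash_bottle's own z axis and vertical above 0.3 rad).
It fails at once if pot pushed more than 15 mm or tipped (distance of pot from where it was at the start of the episode above 0.015 m or angle between pot's own z axis and vertical above 0.3 rad).
It fails at once if reagent pushed more than 15 mm or tipped (distance of reagent from where it was at the start of the episode above 0.015 m or angle between reagent's own z axis and vertical above 0.3 rad).
It also fails if it takes over 53 s, if anything falls off the work surface, if the arm or the gripper's body presses on something with over 40 N, if the wrist force passes 120 N, or if a joint passes its speed limit or range.

## Robot

A 6-joint arm with a two-finger parallel gripper is mounted at the origin on the work surface. World frame = base frame: x ahead of the robot, y to its left, z up, the work surface at z = 0. Lengths are in m, angles in rad, forces in N, time in s.
With the tool pointing down it reaches from about 0.3 to 0.75 m from the base axis. Payload 8.5 kg.
Tool frame: the origin (TCP) lies at the very end of the fingers, on their centre line; the grasp point (between the pads) lies 19 mm behind it; x points along the fingers, y is the direction in which the jaws open and shut, and the axes are right-handed (so a half turn about x gives the same grasp; the last joint's range is limited). The gripper opens to 88 mm and grips with 3 to 60 N. Pads are 18 mm wide; open, the fingers measure 123 mm over their backs; the gripper's body (75 mm by 187 mm) begins 45 mm behind the grasp point.
Start: joints at [1.065, 0.381, 1.297, -0, 1.464, -0.215], TCP at [0.158, 0.527, 0.239] pointing down, gripper open.
Joint ranges: [-3.11, 3.11], [-0.89, 2.33], [0.22, 2.48], [-1.42, 4.56], [0.17, 2.85], [-2.88, 2.88]. Speed limits (rad/s): [2.39, 2.39, 3.14, 3.14, 3.14, 3.14].

## Interface

Orientations are given as a 3x3 rotation matrix whose columns are the frame's x, y, z axes.
In Python, from rig import read_state, vision, job gives the robot as it stands.
- The arm moves only by the shell command python3 -m inch 'ROWS' [OPENING]. ROWS is text: rows parted by semicolons, each of 6 numbers parted by spaces: the shift along the world's x, y, z in m, then the turn, a rotation vector about the world's x, y, z in degrees. A call has 1 to 12 rows; each row is the pose to reach, as a shift and turn from the pose commanded when the call began; what a row does not reach only later rows make up. A row lasts 1/10 s, in which the tool goes at most 50 mm and 8.59 degrees, less where a joint would pass 70% of its speed; a pose out of reach is approached as far as the arm can. A call with a gripper value outside its range is refused whole. OPENING is the finger opening in m, from 0 to 0.0881, set as the call begins (- or left out, the last holds). The fingers move at their own pace and stop on an object; the grip force is fixed at half the most. Time passes only in rows, so rows that repeat a pose let the fingers close. It gives the time, the measured TCP pose, the force and the opening at its end, in the units of the state.
- read_state(): the state, without advancing time (a new reading comes with each control period).
- vision.grab_frame(name): name is "side" or "top" or "wrist"; returns the picture (384x512x3 uint8, red, green, blue); there is no depth.
- vision.camera_params(name): a dict with "fx", "fy", "cx", "cy" (pixels), "R" (3x3) and "t" (3): a world point X has camera coordinates R X + t. Camera axes: x right, y down, z forward; pixel columns grow to the right and rows downward; lengths in m; the calibration is good to about 2 mm. A picture is of the moment at which its call begins: read the wrist's pose just before it. camera_params takes no time and is no camera call; for the wrist camera it gives the pose at the moment of the call.
- job.sign_off(): hands the job in, once; it reports no verdict.
The state is a dict: "t": time; "qpos": joint angles; "joint_vel": joint speeds; "joint_torque": joint torques, N m; "ee_pos": TCP position; "tool_rot": TCP orientation; "wrist_force": force on the tool from outside, world axes, zero at the start; "torque": the same for the moment, N m; "finger_gap": finger opening in m.
Only numpy, scipy, OpenCV 4.12 (cv2) and the standard library are available. Lean on these libraries where they do the work, as an engineer would, in place of code of your own. Each camera call takes 0.05 s, during which the arm holds its last target.

## Working session

There is one attempt and no reset: what is moved stays moved. The work goes in short steps, Python scripts to look and compute and a shell command to move; the robot and the scene stay as the last step left them, time stands still between calls to the robot, and variables do not carry over. Pictures are saved under pics/ and viewed, and the job is handed in when it is done.

```bash
ls; mkdir -p pics; python3 - <<'E'
from rig import read_state, vision, job
import cv2
s=read_state();print(s)
for n in("top","side","wrist"):
    p=vision.camera_params(n);print(n,p)
    f=vision.grab_frame(n);cv2.imwrite(f"pics/{n}0.png",f[:,:,::-1])
E
```

```text
pics
{'t': 0.0, 'qpos': array([ 1.06471447e+00,  3.81198970e-01,  1.29826785e+00, -7.35847371e-06,
        1.46359409e+00, -2.15309636e-01]), 'joint_vel': array([-9.50205546e-05,  4.22553947e-04, -9.06839634e-04,  1.51022842e-03,
       -1.35325711e-04,  1.36923683e-04]), 'joint_torque': array([ 1.52503097e-03, -4.37915218e+01, -2.24565589e+01,  7.15306099e-02,
        3.50697117e-02, -7.20011076e-05]), 'ee_pos': array([0.15754874, 0.52665532, 0.23813379]), 'tool_rot': array([[-7.05341219e-04,  2.86690849e-01,  9.58022891e-01],
       [-1.28775287e-03,  9.58022074e-01, -2.86691553e-01],
       [-9.99998922e-01, -1.43591210e-03, -3.06545493e-04]]), 'wrist_force': array([-0.37644756,  0.8088327 , -0.9760808 ]), 'torque': array([ 0.00019538,  0.01514711, -0.05480294]), 'finger_gap': 0.08806824708592913}
top {'fx': 427.8858205891273, 'fy': 427.8858205891273, 'cx': 262.0491952552663, 'cy': 191.58592166089306, 'R': array([[ 0.00152758, -0.99980643,  0.01961556],
       [-0.9963263 , -0.00320125, -0.0855784 ],
       [ 0.08562463, -0.01941278, -0.99613833]]), 't': array([-0.00382904,  0.56924899,  1.11600622])}
side {'fx': 357.2825087089974, 'fy': 357.2825087089974, 'cx': 256.9744310310902, 'cy': 190.05065134527266, 'R': array([[-9.42158128e-01, -3.35168341e-01, -4.95841089e-04],
       [-1.70826898e-01,  4.81466127e-01, -8.59656059e-01],
       [ 2.88368226e-01, -8.09847239e-01, -5.10872993e-01]]), 't': array([0.52160241, 0.13762379, 0.84133655])}
wrist {'fx': 293.7011512195831, 'fy': 293.7011512195831, 'cx': 254.31365013568782, 'cy': 195.9703423782613, 'R': array([[ 2.86898029e-01,  9.57960985e-01, -5.20777238e-04],
       [ 9.16264744e-01, -2.74251774e-01,  2.91967264e-01],
       [ 2.79550423e-01, -8.42420024e-02, -9.56428171e-01]]), 't': array([-0.55040117, -0.03883562,  0.38966101])}
```

View pics/top0.png

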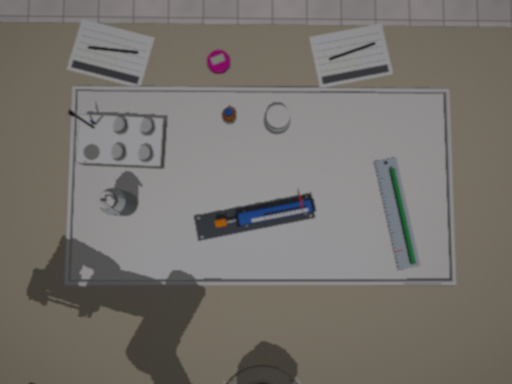

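View pics/side0.png

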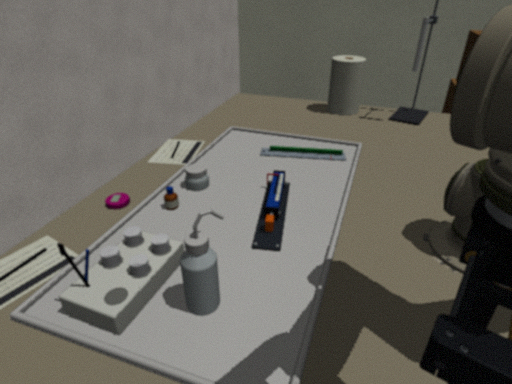

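View pics/wrist0.png

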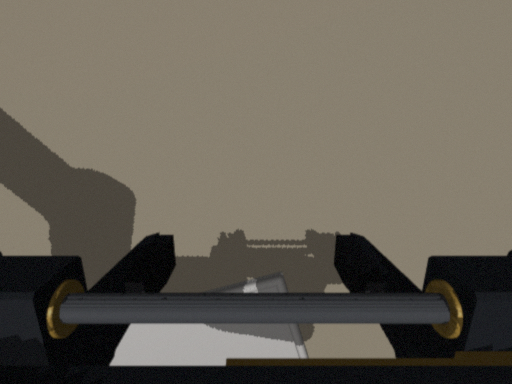

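Top view: the balance is at about (255,216), with its grip at (221,223) on the left (+y) and its pointer near (300,195). The rule is at (397,213), with the zero end at the bottom. Next I'll zoom in and segment.

```bash
cat > h.py <<'E'
import numpy as np, cv2
from rig import read_state, vision, job
def ray(P,uv,z):
    uv=np.atleast_2d(uv).astype(float)
    d=np.c_[(uv[:,0]-P["cx"])/P["fx"],(uv[:,1]-P["cy"])/P["fy"],np.ones(len(uv))]@np.array(P["R"])
    c=-np.array(P["R"]).T@np.array(P["t"])
    return c+d*((z-c[2])/d[:,2])[:,None]
def proj(P,X):
    X=np.atleast_2d(X);c=X@np.array(P["R"]).T+np.array(P["t"])
    return np.c_[P["fx"]*c[:,0]/c[:,2]+P["cx"],P["fy"]*c[:,1]/c[:,2]+P["cy"]]
E
python3 - <<'E'
from h import *
f=cv2.imread("pics/top0.png")
a=cv2.resize(f[145:285,370:430],None,fx=4,fy=4,interpolation=cv2.INTER_CUBIC)
b=cv2.resize(f[180:250,180:330],None,fx=3.5,fy=3.5,interpolation=cv2.INTER_CUBIC)
o=np.zeros((600,800,3),np.uint8);o[:560,:240]=a;o[:b.shape[0],250:250+b.shape[1]]=b
cv2.imwrite("pics/z0.png",o)
E
```

```text
(no output)
```

View pics/z0.png

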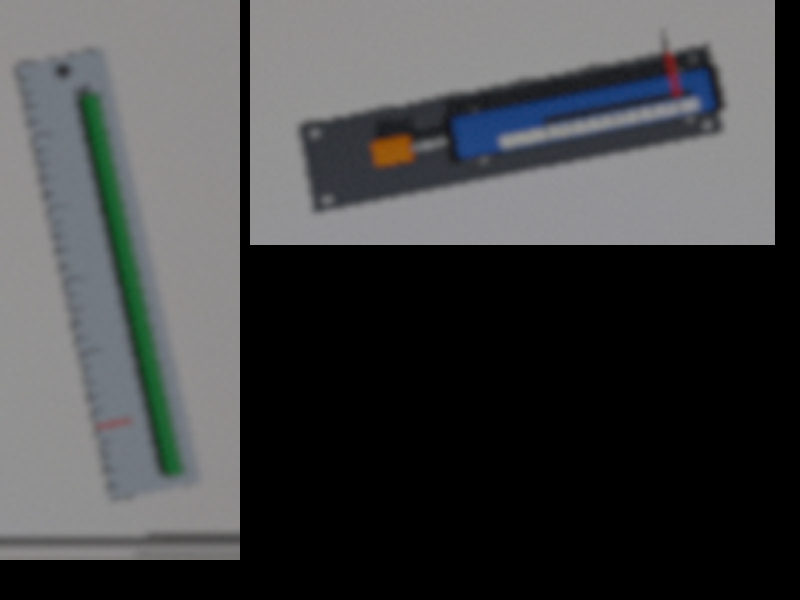

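```bash
cat > m.py <<'E'
from h import *
def measure(f,P,verbose=True):
    hsv=cv2.cvtColor(f,cv2.COLOR_RGB2HSV)
    b=f.astype(int)
    def big(m):
        n,l,s,c=cv2.connectedComponentsWithStats(m.astype(np.uint8));i=1+np.argmax(s[1:,4]);return (l==i).astype(np.uint8)
    blue=big((b[...,2]-b[...,0]>60))
    green=big((b[...,1]-b[...,0]>30)&(b[...,1]-b[...,2]>20))
    return blue,green
E
python3 - <<'E'
from m import *
f=cv2.imread("pics/top0.png")[:,:,::-1].copy();P=vision.camera_params("top")
print("cam",-P["R"].T@P["t"])
b=f.astype(int)
print("tray",f[180,350],f[260,200],"rule",f[200,385],f[235,397],"plate",f[227,210])
blue,green=measure(f,P)
def rect(m):
    c,_=cv2.findContours(m.astype(np.uint8),0,2);c=max(c,key=cv2.contourArea);return cv2.minAreaRect(c),cv2.boxPoints(cv2.minAreaRect(c))
for n,m,z in(("blue",blue,.050),("green",green,.026)):
    r,bx=rect(m);w=ray(P,bx,z);print(n,r,"\n",w.round(4))
# rule mask: bluish vs tray
d=(b[...,2]-b[...,0]);print(np.median(d[200:230,340:365]),d[200,385])
rm=((d>8)|green.astype(bool));rm[:,:360]=0;rm[:,435:]=0;rm[:145]=0;rm[275:]=0
rm=cv2.morphologyEx(rm.astype(np.uint8),cv2.MORPH_CLOSE,np.ones((5,5)))
r,bx=rect(rm);print("rule",r);w=ray(P,bx,.008);print(w.round(4))
pm=(f.max(2)<95).astype(np.uint8)|blue;pm[:185]=0;pm[245:]=0;pm[:,:185]=0;pm[:,325:]=0
pm=cv2.morphologyEx(pm,cv2.MORPH_CLOSE,np.ones((7,7)));pm=cv2.morphologyEx(pm,cv2.MORPH_OPEN,np.ones((7,7)))
r,bx=rect(pm);print("plate",r,bx);w=ray(P,bx,.010);print(w.round(4),np.linalg.norm(np.diff(w,axis=0),axis=1))
og=((b[...,0]-b[...,2]>90)&(b[...,1]>60)).astype(np.uint8);og[:180]=0
r,bx=rect(og);print("orange",ray(P,[r[0]],.048))
E
```

```text
cam [0.47160597 0.01965879 1.1604871 ]
tray [146 144 144] [147 147 149] rule [108 114 122] [116 121 130] plate [53 55 60]
blue ((268.5384826660156, 213.19232177734375), (11.570852279663086, 61.77658462524414), 78.69007110595703) 
 [[ 0.5097  0.0625  0.05  ]
 [ 0.5415 -0.0949  0.05  ]
 [ 0.512  -0.1006  0.05  ]
 [ 0.4804  0.0565  0.05  ]]
green ((402.4267883300781, 215.90432739257812), (96.53587341308594, 4.273285388946533), 77.36663818359375) 
 [[ 0.6305 -0.346   0.026 ]
 [ 0.633  -0.3573  0.026 ]
 [ 0.3822 -0.4072  0.026 ]
 [ 0.3798 -0.396   0.026 ]]
-1.0 14
rule ((396.67059326171875, 213.0176544189453), (110.52606964111328, 21.909976959228516), 77.47119140625)
[[ 0.6544 -0.3088  0.008 ]
 [ 0.6678 -0.368   0.008 ]
 [ 0.3754 -0.4254  0.008 ]
 [ 0.3628 -0.3673  0.008 ]]
plate ((254.78758239746094, 215.9246826171875), (24.98633575439453, 120.41401672363281), 78.82616424560547) [[193.30087 215.33563]
 [311.43228 192.00104]
 [316.2743  216.51373]
 [198.14288 239.84833]]
[[ 0.5061  0.1813  0.01  ]
 [ 0.5698 -0.1364  0.01  ]
 [ 0.5036 -0.1489  0.01  ]
 [ 0.4408  0.1674  0.01  ]] [0.32398552 0.06736927 0.32247536]
orange [[0.48599418 0.1062108  0.048     ]]
```

```bash
python3 -m inch '.02 -.043 0 0 0 -7.5;.04 -.085 0 0 0 -15;.06 -.128 0 0 0 -22.5;.08 -.171 0 0 0 -30;.10 -.214 0 0 0 -37.5;.121 -.256 0 0 0 -45;.141 -.299 0 0 0 -53;.162 -.342 0 0 0 -61;.182 -.384 0 0 0 -69;.202 -.427 0 0 0 -76' 0.0881
python3 -m inch '.016 -.047 0 0 0 -7.6;.031 -.095 0 0 0 -15.2;.047 -.142 0 0 0 -22.8;.062 -.19 0 0 0 -30.4;.078 -.237 0 0 0 -38;.094 -.285 0 0 0 -45.6;.109 -.332 0 0 0 -53.2;.125 -.38 0 0 0 -60.8;.14 -.427 0 0 0 -68.4;.156 -.475 0 0 0 -75.8;.156 -.475 0 0 0 -75.8;.156 -.475 0 0 0 -75.8'
python3 - <<'E'
from h import *
s=read_state();print(s["t"],s["ee_pos"],s["tool_rot"].round(4),s["qpos"])
P=vision.camera_params("wrist");f=vision.grab_frame("wrist");np.save("w1.npy",P,allow_pickle=True)
cv2.imwrite("pics/w1.png",f[:,:,::-1]);print(-P["R"].T@P["t"],P["R"])
E
```

```text
t: 1.15
ee_pos: [0.36, 0.0981, 0.2388]
tool_rot: [[0.0, 0.999, -0.052], [0.0, -0.052, -0.999], [-1.0, 0.0, -0.0]]
wrist_force: [1.0, -0.1, 0.8]
finger_gap: 0.0881
t: 2.35
ee_pos: [0.5155, -0.3756, 0.2376]
tool_rot: [[-0.001, 0.2, -0.98], [0.002, -0.98, -0.2], [-1.0, -0.002, 0.001]]
wrist_force: [-0.3, -0.5, 0.2]
finger_gap: 0.0883
2.35 [ 0.51546354 -0.37562697  0.23756574] [[-1.300e-03  1.998e-01 -9.798e-01]
 [ 1.500e-03 -9.798e-01 -1.998e-01]
 [-1.000e+00 -1.700e-03  9.000e-04]] [-8.15071145e-01  5.40877759e-01  1.02961502e+00  1.19765901e-04
  1.57307047e+00  5.54603666e-01]
[ 0.58867197 -0.35979852  0.38299288] [[ 0.19959568 -0.97987604 -0.0021237 ]
 [-0.93712714 -0.19152025  0.29174086]
 [-0.28627661 -0.05624004 -0.95649504]]
```

View pics/w1.png

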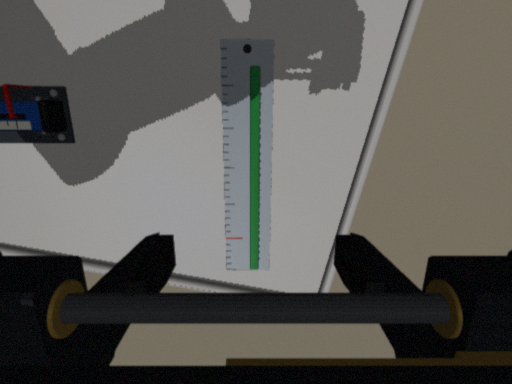

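The wrist view shows the whole rule, at columns 222–273 and rows 40–270. The green grip is at about (255,168) and the red line at (234,239). I'll measure the rule here.

```bash
python3 - <<'E'
from h import *
P=np.load("w1.npy",allow_pickle=True).item();f=cv2.imread("pics/w1.png")[:,:,::-1].copy();b=f.astype(int)
def rect(m):
    c,_=cv2.findContours(m.astype(np.uint8),0,2);c=max(c,key=cv2.contourArea);return cv2.minAreaRect(c)
g=(b[...,1]-b[...,0]>25)&(b[...,1]-b[...,2]>15)
r=rect(g);w=ray(P,cv2.boxPoints(r),.026);print(r,w.round(4),w.mean(0))
ys,xs=np.nonzero(g);print(xs.min(),xs.max(),ys.min(),ys.max())
# left & right edge fit of green top at rows
L=[];R=[]
for y in range(ys.min()+5,ys.max()-5):
    x=np.nonzero(g[y])[0];L.append((x.min()-.5,y));R.append((x.max()+.5,y))
for E in(L,R):
    w=ray(P,np.array(E),.026);v=cv2.fitLine(w[:,:2].astype(np.float32),cv2.DIST_HUBER,0,.01,.01).ravel();print("edge",v,np.degrees(np.arctan2(v[1],v[0])))
# rule edges from intensity: graduated edge via gradient
gr=cv2.cvtColor(f,cv2.COLOR_RGB2GRAY)
d=b[...,2]-b[...,0]
for y in(60,100,140,180,215,250): print(y,d[y,214:230],d[y,264:280])
E
```

```text
((254.49996948242188, 167.49996948242188), (202.99996948242188, 8.999998092651367), 90.0) [[ 0.6299 -0.3457  0.026 ]
 [ 0.632  -0.3556  0.026 ]
 [ 0.3802 -0.4081  0.026 ]
 [ 0.3778 -0.3959  0.026 ]] [ 0.50497329 -0.37631078  0.026     ]
250 259 66 269
edge [ 0.9808215   0.1949082   0.5044714  -0.37005183] 11.23936
edge [ 0.98045623  0.19673741  0.5067857  -0.381384  ] 11.346234
60 [-2 -2 -3 -2 -3  1 -1  6  8  8  6  6  8  7  9  9] [ 8  8  7  8  7  5  8  8  6  4 -2 -2 -3 -2 -4 -4]
100 [-5 -4 -3 -3 -4 -5 -3 -1  5  9  8  8  7  6  7  8] [14 14 14 13 13 13 15 14  9 -2 -5 -5 -3 -5 -4 -5]
140 [-5 -3 -4 -4 -4 -5 -4 -3 -3  7 13 14 11 14 12 11] [14 14 12 14 12 15 13  9  1 -2 -4 -4 -4 -4 -3 -4]
180 [-2 -2  0 -2 -3 -1 -4 -3 -2  0  4 11 13 13 12 12] [12 13 14 14 12 13 11  2 -5 -5 -5 -5 -4 -3 -5 -4]
215 [ 0 -1  1  0 -1  1  0  0  1 -1  1 10 12 11 13 12] [14 14 13 14 13 13  6 -1 -2 -3 -2 -2 -4  1 -1 -4]
250 [-1  0 -1  0  0 -1  1 -2 -2  0  1  3  5 11 10 11] [11 12 13 12 11  7 -2 -2 -2 -3 -1 -2 -2 -2 -2 -3]
```

```bash
python3 -m inch '0 .001 -.045 0 0 -.2;0 .001 -.09 0 0 -.2;0 .001 -.135 0 0 -.2;0 .001 -.175 0 0 -.2;0 .001 -.205 0 0 -.2;0 .001 -.218 0 0 -.2;0 .001 -.224 0 0 -.2;0 .001 -.224 0 0 -.2;0 .001 -.224 0 0 -.2' 0.05
```

```text
t: 3.3
ee_pos: [0.5163, -0.3745, 0.0165]
tool_rot: [[0.002, 0.197, -0.98], [-0.002, -0.98, -0.197], [-1.0, 0.002, -0.002]]
wrist_force: [0.0, -0.2, -0.1]
finger_gap: 0.05
```

```bash
python3 -m inch '0 0 -.002 0 0 0;0 0 -.004 0 0 0;0 0 -.004 0 0 0;0 0 -.004 0 0 0'; python3 -m inch '0 0 0 0 0 0;0 0 0 0 0 0;0 0 0 0 0 0;0 0 0 0 0 0;0 0 0 0 0 0;0 0 0 0 0 0;0 0 0 0 0 0;0 0 0 0 0 0' 0.0
```

```text
t: 3.7
ee_pos: [0.5157, -0.3741, 0.0109]
tool_rot: [[0.0, 0.197, -0.98], [-0.0, -0.98, -0.197], [-1.0, 0.0, -0.0]]
wrist_force: [0.6, -0.5, -0.2]
finger_gap: 0.05
t: 4.5
ee_pos: [0.5157, -0.3742, 0.0108]
tool_rot: [[0.0, 0.197, -0.98], [-0.0, -0.98, -0.197], [-1.0, 0.0, -0.0]]
wrist_force: [-0.1, -0.3, -0.2]
finger_gap: 0.0118
```

```bash
python3 -m inch '0 0 .02 0 0 0;0 0 .05 0 0 0;0 0 .09 0 0 0;0 0 .12 0 0 0;0 0 .12 0 0 0'
python3 - <<'E'
from h import *
P=vision.camera_params("top");f=cv2.imread("pics/top0.png")[:,:,::-1]
cv2.imwrite("pics/z1.png",cv2.resize(f[90:250,180:330,::-1],None,fx=3.7,fy=3.7,interpolation=cv2.INTER_CUBIC))
print(ray(P,[(278,117)],.064),ray(P,[(229,115)],.066), ray(P,[(112,202)],.15))
w=vision.grab_frame("wrist");cv2.imwrite("pics/w2.png",w[:,:,::-1])
E
```

```text
t: 5.0
ee_pos: [0.5169, -0.3752, 0.1351]
tool_rot: [[0.005, 0.197, -0.98], [-0.006, -0.98, -0.197], [-1.0, 0.007, -0.004]]
wrist_force: [-0.2, -0.7, -0.6]
finger_gap: 0.0115
[[ 0.76164285 -0.04310692  0.064     ]] [[0.76556344 0.08470792 0.066     ]] [[0.53277197 0.35255076 0.15      ]]
```

View pics/z1.png

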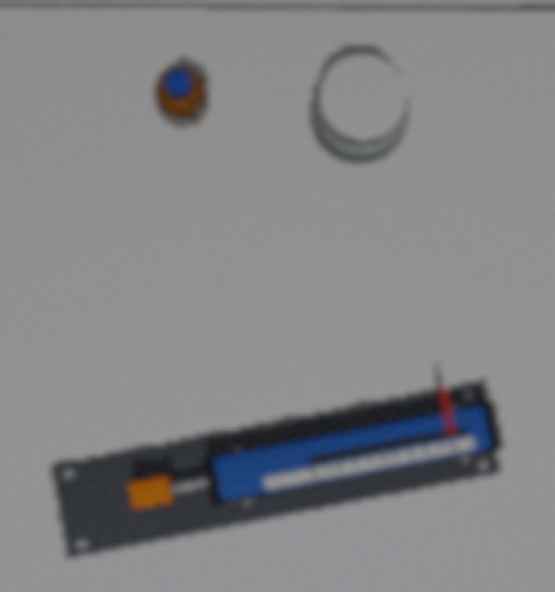

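View pics/w2.png

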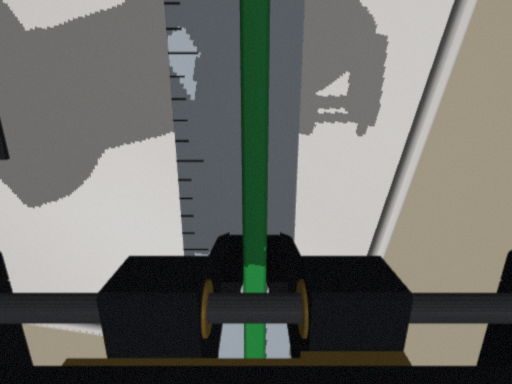

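```bash
python3 -m inch '.005 .022 0 0 0 5;.010 .044 0 0 0 10;.015 .066 0 0 0 15;.02 .088 0 0 0 20;.025 .11 0 0 0 26;.03 .132 0 0 0 32;.035 .154 0 0 0 38;.04 .176 0 0 0 44;.045 .198 0 0 0 50;.045 .21 0 0 0 55;.045 .215 0 0 0 60;.045 .215 0 0 0 60'
python3 - <<'E'
from h import *
s=read_state();print(s["t"],s["ee_pos"])
P=vision.camera_params("wrist");f=vision.grab_frame("wrist");np.save("w3.npy",P,allow_pickle=True)
cv2.imwrite("pics/w3.png",f[:,:,::-1])
E
```

```text
t: 6.25
ee_pos: [0.56, -0.158, 0.129]
tool_rot: [[-0.003, 0.948, -0.318], [0.002, -0.318, -0.948], [-1.0, -0.003, -0.001]]
wrist_force: [-0.3, -0.3, -0.4]
finger_gap: 0.0117
6.25 [ 0.56002282 -0.1580152   0.12900915]
```

View pics/w3.png

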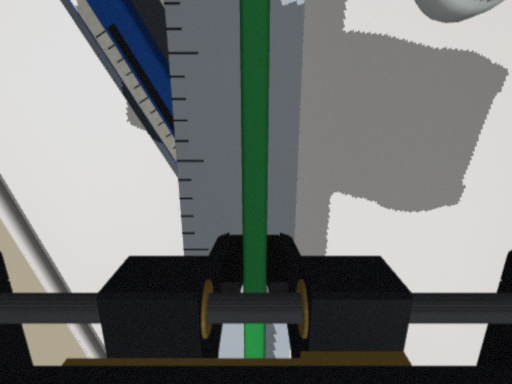

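```bash
python3 -m inch '.006 .03 0 0 0 5;.012 .06 0 0 0 10;.018 .09 0 0 0 15;.024 .12 0 0 0 20;.03 .15 0 0 0 25;.036 .18 0 0 0 30;.041 .21 0 0 0 30;.041 .221 0 0 0 30;.041 .221 0 0 0 30;.041 .221 0 0 0 30'
python3 - <<'E'
from h import *
s=read_state();print(s["t"],s["ee_pos"])
P=vision.camera_params("wrist");f=vision.grab_frame("wrist");np.save("w4.npy",P,allow_pickle=True)
cv2.imwrite("pics/w4.png",f[:,:,::-1])
for n in("top","side"):
  cv2.imwrite(f"pics/{n}4.png",vision.grab_frame(n)[:,:,::-1])
E
```

```text
t: 7.3
ee_pos: [0.6015, 0.0608, 0.1303]
tool_rot: [[-0.001, 0.981, 0.195], [-0.0, 0.195, -0.981], [-1.0, -0.001, 0.0]]
wrist_force: [0.3, -0.4, -0.7]
finger_gap: 0.012
7.3 [0.60154381 0.0607823  0.13034607]
```

View pics/w4.png

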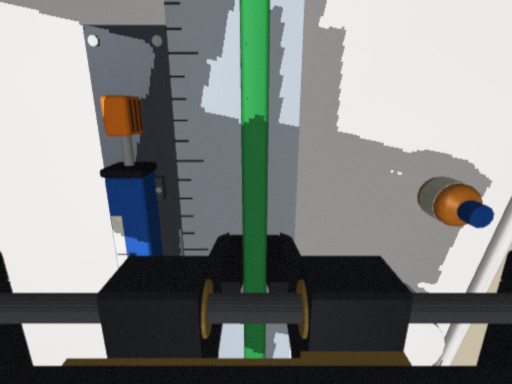

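View pics/top4.png

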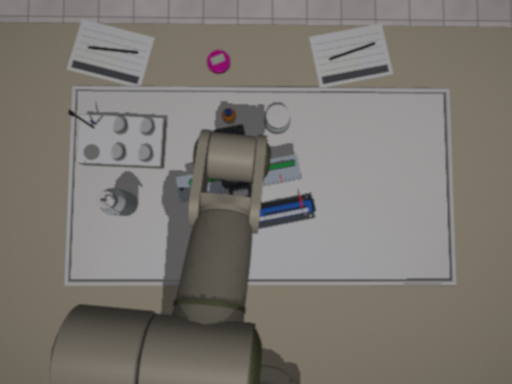

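View pics/side4.png

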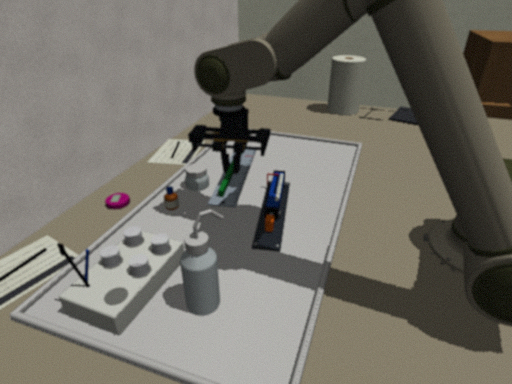

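Wrist view: the plate's +x end is at row ~26, its +y edge runs from (84,28) to about (104,190), and the orange grip is at (122,115). Top view: the rule's zero end and the pointer are both visible. Next I'll refine the balance pose from both views.

```bash
python3 - <<'E'
from h import *
P=np.load("w4.npy",allow_pickle=True).item();f=cv2.imread("pics/w4.png");g=cv2.cvtColor(f,cv2.COLOR_BGR2GRAY).astype(int)
pts=[]
for y in range(35,150,5):
    r=g[y,70:110];d=np.diff(r);i=np.argmin(d);pts.append((70+i+.5,y))
print(pts[::4])
w=ray(P,pts,.010)[:,:2];v=cv2.fitLine(w.astype(np.float32),cv2.DIST_HUBER,0,.01,.01).ravel();a=np.arctan2(v[1],v[0]);a=a%np.pi;print("yaw",np.degrees(a))
ends=[(x,15+np.argmin(np.diff(g[15:40,x]))+.5) for x in range(92,160,6)];print(ends[::4])
e=ray(P,ends,.010)[:,:2]
ex=np.array([np.cos(a),np.sin(a)]);ey=np.array([-ex[1],ex[0]])
print("edge y",np.median(w@ey),"end x",(e@ex))
B=ex*(np.median(e@ex)-.160)+ey*(np.median(w@ey)-.034);print("balance from wrist",B)
# screws? from top0: pointer
Pt=vision.camera_params("top");t=cv2.imread("pics/top0.png")[:,:,::-1].astype(int)
red=(t[...,0]-t[...,1]>60)&(t[...,0]-t[...,2]>40);red[:180]=0;red[250:]=0;red[:,:285]=0;red[:,325:]=0
ys,xs=np.nonzero(red);print("red",[(y,xs[ys==y].mean()) for y in np.unique(ys)])
for B0,a0 in((B,a),(np.array([.5051,.0159]),np.radians(101.35))):
  ex=np.array([np.cos(a0),np.sin(a0)]);ey=np.array([-ex[1],ex[0]])
  for z in(.05,.054): 
    q=ray(Pt,[(xs[ys==y].mean(),y) for y in np.unique(ys)],z)[:,:2]-B0;print(z,(q@ex).round(4),(q@ey).round(4))
  og=ray(Pt,[proj(Pt,[[.486,.1062,.048]])[0]],.048)[:,:2]-B0;print("orange top",og@ex,og@ey)
  tgt=B0+.0255*ex-.074*ey;print("TCP goal",tgt)
E
```

```text
[(np.float64(83.5), 35), (np.float64(86.5), 55), (np.float64(89.5), 75), (np.float64(92.5), 95), (np.float64(95.5), 115), (np.float64(98.5), 135)]
yaw 101.27814
[(92, np.float64(24.5)), (116, np.float64(24.5)), (140, np.float64(24.5))]
edge y -0.46281842319071764 end x [0.08159536 0.08159216 0.08158895 0.08158575 0.08158254 0.08157934
 0.08157613 0.08157293 0.08156972 0.08156652 0.08156331 0.08156011]
balance from wrist [0.50256173 0.02025589]
red [(np.int64(196), np.float64(299.5)), (np.int64(197), np.float64(299.5)), (np.int64(198), np.float64(299.5)), (np.int64(199), np.float64(299.5)), (np.int64(200), np.float64(300.5)), (np.int64(201), np.float64(300.5)), (np.int64(205), np.float64(301.0)), (np.int64(206), np.float64(301.5))]
0.05 [-0.128  -0.1275 -0.127  -0.1264 -0.1285 -0.128  -0.1271 -0.1279] [-0.0288 -0.0262 -0.0237 -0.0211 -0.018  -0.0155 -0.005  -0.0022]
0.054 [-0.1275 -0.127  -0.1265 -0.126  -0.128  -0.1275 -0.1267 -0.1274] [-0.0286 -0.026  -0.0235 -0.0209 -0.0179 -0.0153 -0.0049 -0.0021]
orange top [0.08752348] [-0.00056634]
TCP goal [0.57014566 0.0597358 ]
0.05 [-0.1233 -0.1228 -0.1222 -0.1217 -0.1237 -0.1232 -0.1224 -0.1231] [-0.027  -0.0244 -0.0219 -0.0193 -0.0162 -0.0137 -0.0032 -0.0004]
0.054 [-0.1228 -0.1223 -0.1218 -0.1212 -0.1233 -0.1227 -0.1219 -0.1226] [-0.0268 -0.0242 -0.0217 -0.0191 -0.0161 -0.0135 -0.0031 -0.0003]
orange top [0.09229294] [0.00095526]
TCP goal [0.57263436 0.05546464]
```

```bash
python3 -m inch '0 .002 -.03 0 0 -.1;0 .002 -.06 0 0 -.1;0 .002 -.085 0 0 -.1;0 .002 -.103 0 0 -.1;0 .002 -.112 0 0 -.1;0 .002 -.112 0 0 -.1;0 .002 -.112 0 0 -.1'
python3 - <<'E'
from h import *
f=vision.grab_frame("top");cv2.imwrite("pics/top5.png",f[:,:,::-1])
cv2.imwrite("pics/z5.png",cv2.resize(f[140:245,170:330,::-1],None,fx=5,fy=5,interpolation=cv2.INTER_CUBIC))
P=vision.camera_params("wrist");f=vision.grab_frame("wrist");np.save("w5.npy",P,allow_pickle=True)
cv2.imwrite("pics/w5.png",f[:,:,::-1])
E
```

```text
t: 8.15
ee_pos: [0.6022, 0.0635, 0.0196]
tool_rot: [[0.001, 0.981, 0.194], [-0.0, 0.194, -0.981], [-1.0, 0.001, 0.0]]
wrist_force: [-0.2, -0.2, -1.2]
finger_gap: 0.012
```

View pics/z5.png

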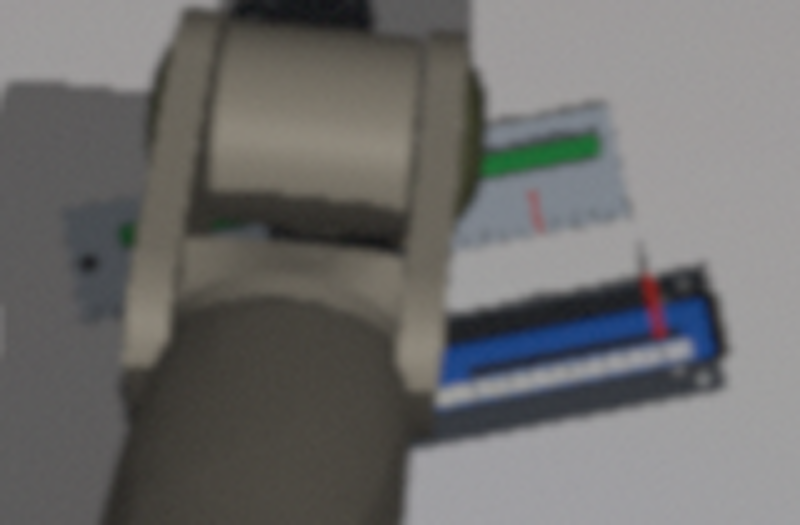

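View pics/w5.png

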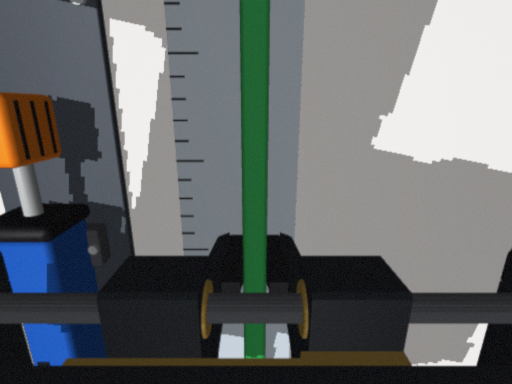

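```bash
cat > an.py <<'E'
import sys
from h import *
# wrist: edges along rows. usage an.py tag ztop_rule
tag,zr=sys.argv[1],float(sys.argv[2])
P=np.load(f"w{tag}.npy",allow_pickle=True).item();f=cv2.imread(f"pics/w{tag}.png").astype(int)
def fit(w):
    v=cv2.fitLine(w[:,:2].astype(np.float32),cv2.DIST_HUBER,0,.001,.001).ravel();return v,np.degrees(np.arctan2(v[1],v[0]))%180
# green edges
g=(f[...,1]-f[...,2]>25)&(f[...,1]-f[...,0]>15)
mid=[]
for y in range(10,230,4):
    x=np.nonzero(g[y])[0]; mid.append(((x.min()+x.max())/2,y))
v,a=fit(ray(P,mid,zr+.018));print("green mid yaw",a,"pt",v[2:])
a=np.radians(float(sys.argv[3]) if len(sys.argv)>3 else 101.3)
ex=np.array([np.cos(a),np.sin(a)]);ey=np.array([-ex[1],ex[0]])
print("green y(bal axes)",np.mean(ray(P,mid,zr+.018)[:,:2]@ey),"=> grad edge",np.mean(ray(P,mid,zr+.018)[:,:2]@ey)+.040)
E
python3 an.py 5 .0168
python3 - <<'E'
from h import *
P=np.load("w5.npy",allow_pickle=True).item();g=cv2.cvtColor(cv2.imread("pics/w5.png"),cv2.COLOR_BGR2GRAY).astype(int)
for y in(30,60,90,150,200,230): print(y,g[y,96:140].tolist())
# plate bottom/top edge eye-read
B=[]
for y in range(20,250,5):
    x0=int(100+(y-20)*33/230); s=g[y,x0-8:x0+14]; B.append((x0-8+np.argmax(np.diff(s))+.5,y))
print(B[::6])
w=ray(P,B,.010)[:,:2];v=cv2.fitLine(w.astype(np.float32),cv2.DIST_HUBER,0,.001,.001).ravel();print("plate -y edge yaw",np.degrees(np.arctan2(v[1],v[0]))%180)
a=np.radians(101.3);ey=np.array([-np.sin(a),np.cos(a)]);print("plate edge y",np.median(w@ey))
Pt=vision.camera_params("top")
# top: zero-edge corner pixels & pointer by eye from z5: corner (633,215), red50 (541,232), zero end top corner (605,100)
q=np.array([(633,215),(541,231),(605,100)])/5+[170,140]
X=ray(Pt,q,.0168)[:,:2];ex=np.array([np.cos(a),np.sin(a)]);print("corner,50,back:",X@ex,X@ey)
p=ray(Pt,np.array([(657,305),(648,275)])/5+[170,140],.054)[:,:2];print("pointer x",p@ex,p@ey)
E
```

```text
green mid yaw 101.28949 pt [0.5878421 0.1330789]
green y(bal axes) -0.6025666571920695 => grad edge -0.5625666571920694
30 [99, 102, 94, 74, 46, 29, 22, 24, 42, 94, 138, 143, 147, 178, 234, 238, 238, 238, 238, 238, 239, 237, 238, 239, 237, 239, 238, 238, 239, 238, 238, 238, 238, 238, 238, 238, 239, 239, 239, 239, 240, 238, 238, 239]
60 [101, 100, 97, 100, 99, 100, 93, 75, 47, 31, 24, 28, 51, 100, 140, 148, 182, 235, 239, 238, 239, 239, 238, 239, 239, 239, 239, 238, 238, 239, 239, 239, 240, 239, 238, 239, 237, 239, 238, 238, 240, 239, 239, 238]
90 [98, 98, 98, 99, 97, 98, 98, 97, 96, 98, 93, 76, 49, 30, 21, 25, 52, 101, 140, 144, 144, 143, 148, 180, 235, 238, 239, 239, 238, 238, 238, 239, 238, 239, 239, 239, 238, 239, 239, 239, 239, 238, 238, 238]
150 [46, 55, 77, 94, 93, 95, 95, 96, 95, 96, 96, 96, 95, 96, 93, 95, 94, 94, 92, 81, 54, 38, 25, 26, 49, 102, 139, 146, 153, 167, 204, 218, 237, 239, 239, 240, 238, 240, 239, 240, 239, 240, 239, 240]
200 [93, 94, 93, 95, 91, 93, 93, 91, 92, 92, 93, 93, 93, 90, 92, 92, 91, 93, 95, 93, 90, 94, 91, 93, 92, 90, 75, 44, 33, 25, 31, 72, 129, 144, 149, 182, 235, 239, 240, 229, 159, 146, 147, 148]
230 [36, 25, 32, 29, 27, 26, 29, 31, 29, 28, 30, 38, 42, 37, 40, 44, 38, 42, 40, 42, 43, 40, 40, 44, 59, 89, 90, 90, 81, 50, 40, 34, 20, 27, 34, 79, 140, 143, 146, 144, 144, 145, 144, 147]
[(np.float64(109.5), 20), (np.float64(107.5), 50), (np.float64(111.5), 80), (np.float64(115.5), 110), (np.float64(119.5), 140), (np.float64(123.5), 170), (np.float64(127.5), 200), (np.float64(131.5), 230)]
plate -y edge yaw 100.38917
plate edge y -0.5324853080825437
corner,50,back: [-0.21005095 -0.15968585 -0.20774833] [-0.5631707  -0.56423237 -0.62734127]
pointer x [-0.20839248 -0.20695196] [-0.51160125 -0.52780488]
```

```bash
python3 - <<'E'
from h import *
P=np.load("w5.npy",allow_pickle=True).item();g=cv2.cvtColor(cv2.imread("pics/w5.png"),cv2.COLOR_BGR2GRAY).astype(float)
a=np.radians(101.3);ey=np.array([-np.sin(a),np.cos(a)])
for nm,z in(("foot",.004),("top",.010)):
  B=[]
  for y in list(range(30,150,4))+list(range(180,215,4)):
    x0=104+(y-30)*28/200; xs=np.arange(int(x0)-10,int(x0)+14)
    s=g[y,xs]; i=np.argmin(s)
    if nm=="foot":
        j=i
        while s[j]<85:j+=1
        x=xs[j-1]+(85-s[j-1])/(s[j]-s[j-1])
    else:
        j=i
        while s[j]<60:j-=1
        x=xs[j]+(s[j]-60)/(s[j]-s[j+1])
    B.append((x,y))
  w=ray(P,B,z)[:,:2];v=cv2.fitLine(w.astype(np.float32),cv2.DIST_HUBER,0,.001,.001).ravel();print(nm,"yaw",np.degrees(np.arctan2(v[1],v[0]))%180,"y",np.median(w@ey),B[0],B[-1])
E
```

```text
foot yaw 101.17047 y -0.529541774933029 (np.float64(104.82692307692308), 30) (np.float64(128.82608695652175), 212)
top yaw 101.15189 y -0.5297207900603026 (np.float64(99.5), 30) (np.float64(142.84466019417476), 212)
```

```bash
python3 -m inch '0 .002 -.003 0 0 0;0 .002 -.0065 0 0 0;0 .002 -.0065 0 0 0;-.005 .001 -.0065 0 0 0;-.01 0 -.0065 0 0 0;-.015 -.001 -.0065 0 0 0;-.02 -.002 -.0065 0 0 0;-.024 -.003 -.0065 0 0 0;-.028 -.0035 -.0065 0 0 0;-.031 -.0042 -.0065 0 0 0;-.031 -.0042 -.0065 0 0 0;-.031 -.0042 -.0065 0 0 0'
python3 - <<'E'
from h import *
f=vision.grab_frame("top");cv2.imwrite("pics/top6.png",f[:,:,::-1])
a=cv2.resize(f[150:240,240:330,::-1],None,fx=6.5,fy=6.5,interpolation=cv2.INTER_CUBIC)
cv2.imwrite("pics/z6.png",a)
P=vision.camera_params("wrist");f=vision.grab_frame("wrist");np.save("w6.npy",P,allow_pickle=True)
cv2.imwrite("pics/w6.png",f[:,:,::-1])
E
```

```text
t: 9.45
ee_pos: [0.5708, 0.0597, 0.0123]
tool_rot: [[0.0, 0.981, 0.195], [-0.0, 0.195, -0.981], [-1.0, 0.0, 0.0]]
wrist_force: [0.4, 0.4, -0.6]
finger_gap: 0.0122
```

View pics/z6.png

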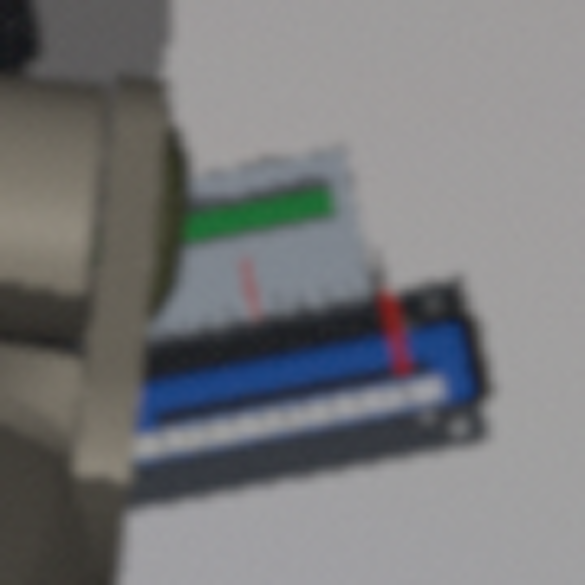

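View pics/w6.png

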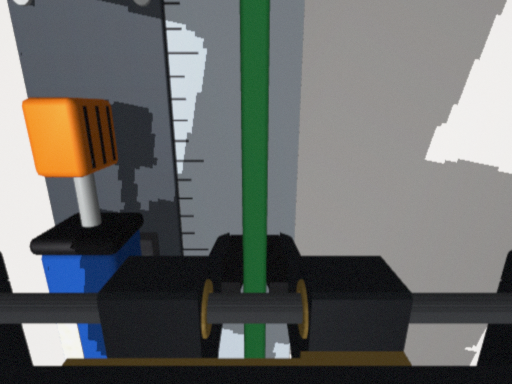

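```bash
python3 - <<'E'
from h import *
Pt=vision.camera_params("top");t=cv2.imread("pics/top6.png").astype(float)
r=t[...,2]-t[...,1]
a=np.radians(101.25);ex=np.array([np.cos(a),np.sin(a)]);ey=np.array([-ex[1],ex[0]])
# red pointer weighted centroid per row ; 
for y in range(192,208):
    w=np.clip(r[y,294:308]-15,0,None)
    if w.sum()>40:
        u=(w*np.arange(294,308)).sum()/w.sum();X=ray(Pt,[(u,y)],.053)[0,:2];print("ptr",y,round(u,2),(X@ex).round(4),(X@ey).round(4))
for y in range(188,200):
    w=np.clip(r[y,272:286]-8,0,None)
    if w.sum()>15:
        u=(w*np.arange(272,286)).sum()/w.sum();X=ray(Pt,[(u,y)],.0095)[0,:2];print("50",y,round(u,2),(X@ex).round(4),(X@ey).round(4))
# zero end
g=t.mean(2)
d=t[...,0]-t[...,2]
for y in range(176,196,2):
    s=d[y,286:304];print(y,s.astype(int).tolist(),g[y,286:304].astype(int).tolist())
E
python3 an.py 6 .0096 101.25
```

```text
ptr 195 299.05 -0.2052 -0.5283
ptr 196 299.34 -0.2054 -0.5256
ptr 197 299.55 -0.2054 -0.523
ptr 198 299.7 -0.2053 -0.5203
ptr 199 299.87 -0.2052 -0.5177
ptr 200 300.08 -0.2052 -0.515
ptr 201 300.31 -0.2053 -0.5124
ptr 202 300.58 -0.2055 -0.5097
ptr 203 300.84 -0.2056 -0.507
ptr 204 301.01 -0.2055 -0.5044
ptr 205 301.25 -0.2056 -0.5017
ptr 206 301.43 -0.2055 -0.4991
ptr 207 301.32 -0.2047 -0.4966
50 190 277.47 -0.1558 -0.5553
50 191 277.5 -0.1553 -0.5526
50 192 277.59 -0.155 -0.5499
50 193 277.76 -0.155 -0.5471
50 194 278.02 -0.1551 -0.5443
50 195 278.24 -0.1552 -0.5416
50 196 278.5 -0.1553 -0.5388
50 197 278.61 -0.1551 -0.5361
50 198 278.88 -0.1552 -0.5333
176 [14, 14, 14, 15, 15, 16, 13, 7, 0, -2, -2, -3, -4, -3, -1, -2, -2, 0] [124, 122, 123, 124, 128, 130, 133, 135, 144, 154, 158, 159, 157, 156, 157, 157, 157, 156]
178 [10, 9, 9, 11, 12, 14, 13, 10, 1, -1, -3, -3, -3, -3, -2, -3, -2, -4] [80, 80, 78, 82, 97, 117, 128, 130, 140, 152, 158, 158, 158, 158, 157, 158, 157, 157]
180 [18, 20, 20, 19, 16, 14, 13, 12, 5, -1, -3, -3, -3, -3, -3, -2, -3, -3] [62, 64, 63, 66, 83, 109, 127, 136
[... 633 characters left out ...]
33, 132, 133, 133, 133, 133, 133, 132, 138, 141, 145, 154, 158, 158, 158, 158]
190 [16, 16, 17, 15, 16, 16, 15, 15, 15, 11, 4, 0, -2, -2, -2, -3, -2, -2] [133, 134, 134, 133, 132, 135, 135, 134, 131, 128, 126, 127, 130, 146, 156, 157, 159, 158]
192 [15, 16, 16, 14, 14, 16, 15, 15, 15, 13, 10, 2, -2, -2, -1, -1, -2, -2] [133, 134, 133, 133, 135, 133, 133, 132, 132, 128, 114, 100, 106, 130, 152, 158, 158, 155]
194 [15, 13, 15, 13, 14, 14, 13, 13, 12, 12, 9, -1, -21, -27, -17, -6, 0, 0] [130, 134, 131, 126, 125, 129, 131, 126, 124, 122, 110, 93, 95, 116, 131, 126, 112, 103]
green mid yaw 101.352745 pt [0.55612755 0.13076822]
green y(bal axes) -0.5709574989302003 => grad edge -0.5309574989302003
```

```bash
python3 -m inch '-.0005 -.0001 0 0 0 0;-.001 -.0002 0 0 0 0;-.001 -.0002 0 0 0 0;-.001 -.0002 0 0 0 0'; python3 -m inch '-.0005 -.0001 0 0 0 0;-.001 -.0002 0 0 0 0;-.001 -.0002 0 0 0 0;-.001 -.0002 0 0 0 0'
```

```text
t: 9.95
ee_pos: [0.5697, 0.0595, 0.0123]
tool_rot: [[-0.0, 0.981, 0.195], [0.0, 0.195, -0.981], [-1.0, -0.0, -0.0]]
wrist_force: [-0.6, -0.5, -2.0]
finger_gap: 0.0119
t: 10.35
ee_pos: [0.5695, 0.0594, 0.0125]
tool_rot: [[0.002, 0.981, 0.195], [0.0, 0.195, -0.981], [-1.0, 0.002, 0.0]]
wrist_force: [4.5, 2.6, -3.2]
finger_gap: 0.0117
```

```bash
python3 -m inch '.0007 .0001 0 0 0 0;.0007 .0001 -.0005 0 0 0;.0007 .0001 -.001 0 0 0;.0007 .0001 -.0015 0 0 0;.0007 .0001 -.0015 0 0 0'; python3 -m inch '0 0 0 0 0 0;0 0 0 0 0 0;0 0 0 0 0 0;0 0 0 0 0 0' 0.03
python3 - <<'E'
from h import *
f=vision.grab_frame("top");cv2.imwrite("pics/top7.png",f[:,:,::-1])
P=vision.camera_params("wrist");f=vision.grab_frame("wrist");np.save("w7.npy",P,allow_pickle=True)
cv2.imwrite("pics/w7.png",f[:,:,::-1])
E
python3 an.py 7 .008 101.25
```

```text
t: 10.85
ee_pos: [0.5697, 0.0593, 0.0109]
tool_rot: [[0.001, 0.981, 0.195], [-0.0, 0.195, -0.981], [-1.0, 0.001, 0.0]]
wrist_force: [3.5, 1.2, 0.7]
finger_gap: 0.0118
t: 11.25
ee_pos: [0.5691, 0.0594, 0.0106]
tool_rot: [[-0.001, 0.981, 0.195], [-0.0, 0.195, -0.981], [-1.0, -0.001, -0.0]]
wrist_force: [-0.4, 0.1, 0.5]
finger_gap: 0.03
green mid yaw 101.29654 pt [0.5533275 0.1387725]
green y(bal axes) -0.5697512295812247 => grad edge -0.5297512295812247
```

View pics/w7.png

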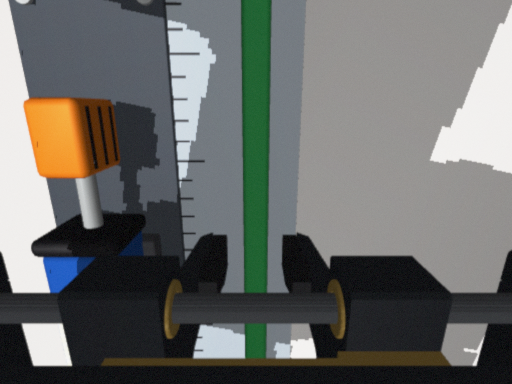

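```bash
python3 -m inch '0 0 .01 0 0 0;0 0 .03 0 0 0;0 0 .06 0 0 0;0 0 .09 0 0 0;-.02 .012 .09 0 0 0;-.04 .024 .09 0 0 0;-.06 .036 .09 0 0 0;-.085 .049 .09 0 0 0;-.085 .049 .09 0 0 0;-.085 .049 .09 0 0 0;-.085 .049 .09 0 0 0' 0.05
python3 - <<'E'
from h import *
f=vision.grab_frame("top");cv2.imwrite("pics/top8.png",f[:,:,::-1])
cv2.imwrite("pics/z8.png",cv2.resize(f[150:245,190:330,::-1],None,fx=5.5,fy=5.5,interpolation=cv2.INTER_CUBIC))
P=vision.camera_params("wrist");f=vision.grab_frame("wrist");np.save("w8.npy",P,allow_pickle=True)
cv2.imwrite("pics/w8.png",f[:,:,::-1])
E
```

```text
t: 12.45
ee_pos: [0.4853, 0.108, 0.1012]
tool_rot: [[0.001, 0.981, 0.195], [-0.0, 0.195, -0.981], [-1.0, 0.001, 0.0]]
wrist_force: [1.1, -0.2, -0.7]
finger_gap: 0.05
```

View pics/z8.png

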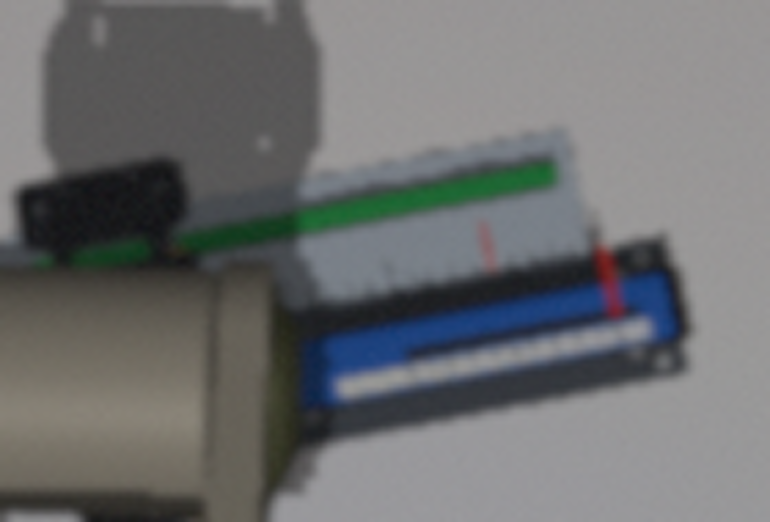

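View pics/w8.png

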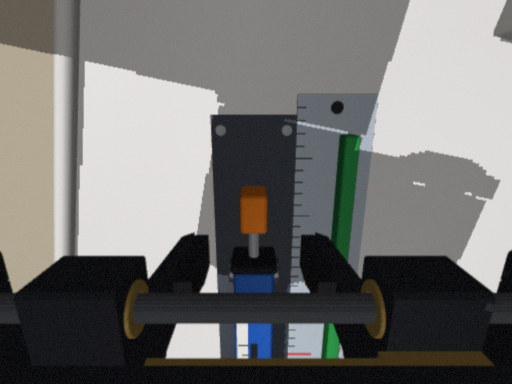

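The rule lies flush and has been released. In the wrist view the orange grip is at about (254,210). Now I'll check the numbers.

```bash
cat > chk.py <<'E'
import sys
from h import *
fn=sys.argv[1];x5=int(sys.argv[2]) if len(sys.argv)>2 else 278; xp=int(sys.argv[3]) if len(sys.argv)>3 else 300
Pt=vision.camera_params("top");t=cv2.imread(fn).astype(float);r=t[...,2]-t[...,1]
a=np.radians(101.25);ex=np.array([np.cos(a),np.sin(a)]);ey=np.array([-ex[1],ex[0]])
def col(c,rows,thr,ms,z,h=6):
    o=[]
    for y in rows:
        w=np.clip(r[y,c-h:c+h+1]-thr,0,None)
        if w.sum()>ms:
            u=(w*np.arange(c-h,c+h+1)).sum()/w.sum();X=ray(Pt,[(u,y)],z)[0,:2];o.append((X@ex,X@ey))
    return np.array(o)
p=col(xp,range(196,207),15,40,.053);q=col(x5,range(190,199),8,15,.008)
print("ptr x",np.median(p[:,0]),len(p),"50 x",np.median(q[:,0]),len(q),"ptr-50",np.median(p[:,0])-np.median(q[:,0]))
E
python3 chk.py pics/top8.png
python3 - <<'E'
from h import *
P=np.load("w8.npy",allow_pickle=True).item();f=cv2.imread("pics/w8.png").astype(int)
a=np.radians(101.25);ex=np.array([np.cos(a),np.sin(a)]);ey=np.array([-ex[1],ex[0]])
g=f.sum(2)/3
L=[]
for y in range(130,230,6):
    s=g[y,285:305];i=np.argmax(np.diff(s));L.append((285+i+.5,y))
w=ray(P,L,.009)[:,:2];v=cv2.fitLine(w.astype(np.float32),cv2.DIST_HUBER,0,.001,.001).ravel();print("boundary yaw",np.degrees(np.arctan2(v[1],v[0]))%180, np.median(w@ey))
L2=[]
for y in range(130,230,6):
    s=g[y,203:226];i=np.argmin(np.diff(s));L2.append((203+i+.5,y))
w=ray(P,L2,.010)[:,:2];v=cv2.fitLine(w.astype(np.float32),cv2.DIST_HUBER,0,.001,.001).ravel();print("plate +y yaw",np.degrees(np.arctan2(v[1],v[0]))%180, np.median(w@ey), L2[0],L2[-1])
G=(f[...,1]-f[...,2]>25)&(f[...,1]-f[...,0]>15);m=[]
for y in range(145,225,4):
    x=np.nonzero(G[y,300:380])[0]+300; m.append((x.max()+.5,y))
w=ray(P,m,.026)[:,:2];v=cv2.fitLine(w.astype(np.float32),cv2.DIST_HUBER,0,.001,.001).ravel();print("green right yaw",np.degrees(np.arctan2(v[1],v[0]))%180,"rule grad edge y",np.median(w@ey)+.006+.040)
O=(f[...,2]-f[...,0]>90)&(f[...,1]>30)
print(g[205,225:285].astype(int).tolist())
ys,xs=np.nonzero(O);print("orange px",xs.min(),xs.max(),ys.min(),ys.max())
for u in((xs.min()+xs.max())/2,):print(ray(P,[(u,ys.min()),(u,205)],.048))
T=read_state()["ee_pos"][:2];print("tcp bal",T@ex,T@ey)
E
```

```text
ptr x -0.2054685621322881 11 50 x -0.15529633943833987 8 ptr-50 -0.05017222269394822
boundary yaw 101.24227 -0.5300603879536429
plate +y yaw 101.36331 -0.4620627743264521 (np.float64(210.5), 130) (np.float64(214.5), 226)
green right yaw 100.96881 rule grad edge y -0.5289703862210675
[39, 39, 37, 40, 37, 36, 34, 36, 36, 34, 40, 37, 34, 36, 36, 45, 61, 66, 72, 71, 75, 74, 75, 71, 69, 76, 73, 73, 74, 74, 75, 74, 78, 74, 71, 74, 75, 75, 76, 71, 69, 61, 44, 37, 39, 41, 36, 39, 36, 38, 39, 37, 33, 40, 38, 38, 37, 39, 39, 37]
orange px 241 310 196 354
[[0.49639529 0.12652478 0.048     ]
 [0.49783673 0.11996935 0.048     ]]
tcp bal 0.011260581844530363 -0.49689929208201095
```

```bash
python3 -m inch '-.0005 -.001 -.03 0 0 0;-.0005 -.001 -.055 0 0 0;-.0005 -.001 -.075 0 0 0;-.0005 -.001 -.083 0 0 0;-.0005 -.001 -.083 0 0 0;-.0005 -.001 -.083 0 0 0'; python3 -m inch '0 0 0 0 0 0;0 0 0 0 0 0;0 0 0 0 0 0;0 0 0 0 0 0;0 0 0 0 0 0;0 0 0 0 0 0' 0
```

```text
t: 13.15
ee_pos: [0.4845, 0.1073, 0.0184]
tool_rot: [[0.001, 0.981, 0.195], [-0.0, 0.195, -0.981], [-1.0, 0.001, 0.0]]
wrist_force: [0.1, 0.3, 0.1]
finger_gap: 0.0499
t: 13.75
ee_pos: [0.4847, 0.1075, 0.0181]
tool_rot: [[0.002, 0.981, 0.195], [0.0, 0.195, -0.981], [-1.0, 0.002, 0.0]]
wrist_force: [3.6, 1.6, 0.2]
finger_gap: 0.0198
```

```bash
python3 -m inch '-.001 .005 0 0 0 0;-.002 .01 0 0 0 0;-.003 .015 0 0 0 0;-.004 .02 0 0 0 0;-.005 .025 0 0 0 0;-.006 .03 0 0 0 0;-.007 .035 0 0 0 0;-.008 .04 0 0 0 0;-.009 .045 0 0 0 0;-.0098 .049 0 0 0 0;-.0098 .049 0 0 0 0;-.0098 .049 0 0 0 0'
python3 - <<'E'
from h import *
f=vision.grab_frame("top");cv2.imwrite("pics/top9.png",f[:,:,::-1])
cv2.imwrite("pics/z9.png",cv2.resize(f[150:245,190:330,::-1],None,fx=5.5,fy=5.5,interpolation=cv2.INTER_CUBIC))
cv2.imwrite("pics/w9.png",vision.grab_frame("wrist")[:,:,::-1])
E
python3 chk.py pics/top9.png 278 282
```

```text
t: 14.95
ee_pos: [0.475, 0.1562, 0.018]
tool_rot: [[0.002, 0.981, 0.195], [-0.001, 0.195, -0.981], [-1.0, 0.002, 0.001]]
wrist_force: [6.0, -5.1, 1.5]
finger_gap: 0.0196
ptr x -0.15587195530531855 10 50 x -0.15567021288130886 8 ptr-50 -0.00020174242400969322
```

View pics/z9.png

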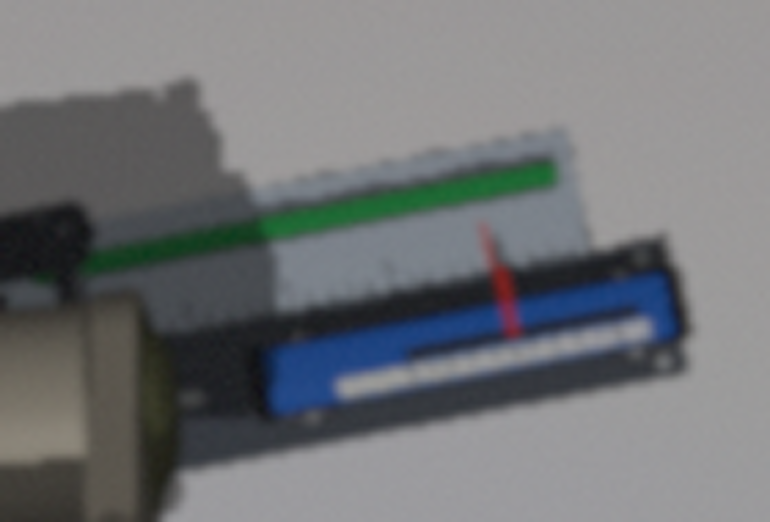

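View pics/w9.png

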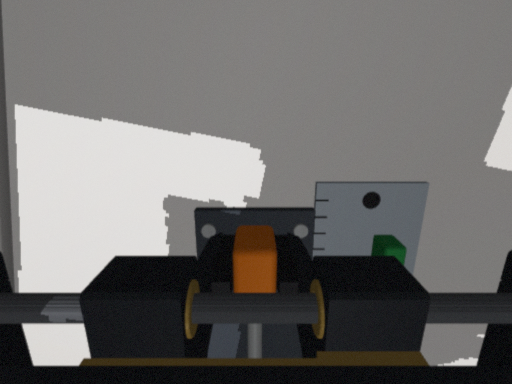

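```bash
python3 -m inch '0 0 0 0 0 0;0 0 0 0 0 0;0 0 0 0 0 0;0 0 0 0 0 0;0 0 0 0 0 0;0 0 0 0 0 0'
python3 - <<'E'
from h import *
f=vision.grab_frame("top");cv2.imwrite("pics/top10.png",f[:,:,::-1])
E
python3 chk.py pics/top10.png 278 282
```

```text
t: 15.65
ee_pos: [0.4751, 0.1561, 0.0181]
tool_rot: [[0.002, 0.981, 0.195], [-0.001, 0.195, -0.981], [-1.0, 0.002, 0.001]]
wrist_force: [6.5, -4.6, 1.2]
finger_gap: 0.0197
ptr x -0.15589749606271722 10 50 x -0.15572244446803757 8 ptr-50 -0.00017505159467964826
```

Nothing is drifting, so I'm handing the job in.

```bash
python3 -c "
from rig import job
print(job.sign_off())"
```

```text
the job is handed in; nothing more can be done
None
```

I laid the rule flat along the plate's pointer side and let go of it. Then I drew the orange grip out about 50 mm and handed in at about 15.7 s, still holding it against the spring. `sign_off()` gives no verdict, so these are my own last checks:

- **Rule zero:** before the pull, the top view put the pointer 50.2 mm from the 50 mm line, so the zero end was within about 0.2 mm of the resting pointer.
- **Rule edge:** it was pushed until it touched the plate. After release, the wrist views put it within about 1 mm of the plate edge and parallel to within about 0.4° (the limit is about 1.4°).
- **Pointer at the end:** it stood within about 0.2–0.6 mm of the 50 mm line. The red line and red pointer overlap in that picture, but the gripper's measured travel of 49.7 mm agrees. It moved less than 0.1 mm over a further 0.7 s of holding.
- **Grip force:** the fingers stayed closed on the 20 mm grip. The wrist read about 5.8 N along the pull and about 5.5 N sideways, because I took the grip slightly off centre.
- **Bystanders:** the arm stayed clear of the bottles and the pot. I did not measure their positions again at the end.

One disagreement: the top and wrist cameras differed by about 4–5 mm on where the balance was. I placed the rule by comparing things within one picture and by contact with the plate, so this did not carry through.

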